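# Prise open the beaker box and nest the beakers away

### The arm

A 7-joint arm with a two-finger parallel gripper is mounted at the origin on a cart in front of the work surface, level with it; the furniture and walls round the work are solid. World frame = base frame: x ahead of the robot, y to its left, z up, the work surface at z = 0. Lengths are in m, angles in rad, forces in N, time in s.
With the tool pointing down it reaches from about 0.35 to 0.9 m from the base axis. Payload 19.9 kg.
Tool frame: the origin (TCP) lies on the centre line of the jaws, within the pads' length; the fingertips stand 22 mm ahead of it and the grasp point (between the pads) lies 3 mm ahead of it (robot.tcp_to_tips is the distance from the TCP to the fingertips, in m); z points along the fingers, y is the line along which they close (so a half turn about z gives the same grasp; the last joint's range is limited). The gripper opens to 94 mm and grips with 3 to 60 N. Pads are 16 mm wide; open, the fingers measure 119 mm over their backs; the gripper's body (75 mm by 177 mm) begins 78 mm behind the grasp point.
Start: joints at [-1.359, 0.417, -0.01, 1.614, 0.005, 1.111, -0.053], TCP at [0.156, 0.605, 0.227] pointing down, gripper open.
Joint ranges: [-2.81, 2.81], [-0.39, 2.02], [-1.27, 1.25], [0.06, 2.57], [-1.19, 4.33], [0.19, 2], [-2.82, 2.82]. Speed limits (rad/s): [1.89, 1.89, 2.39, 2.39, 3.01, 3.01, 3.01].

### API

Orientations are given as a 3x3 rotation matrix whose columns are the frame's x, y, z axes.
In Python, from rig import robot, grab_frame, camera_info, recognise, cut_out, tip_of, readout gives the robot as it stands. Calls block until the motion is done:
- robot.move_ptp(position, orientation): joint-space move of the TCP to a pose.
- robot.move_linear(position, velocity=0.15, frame=None, threshold=None): straight line of the TCP; frame=None keeps the orientation; velocity is the mean speed in m/s. With threshold (N) it stops when the force on the tool has changed by that much, and returns True; else False.
- robot.goto_joints(angles): joint-space move.
- robot.gripper_to(opening): finger opening in m; the grip force is fixed at half the most; returns when the fingers have stopped.
- robot.pause(seconds).
- robot.ik(position, orientation): joint angles nearest the present ones, or None.
- grab_frame(name): name is "scene" or "top" or "wrist"; returns (picture, depth): 420x560x3 uint8, red, green, blue; 420x560 float32, m along the optical axis (not along the pixel's ray), 0 where there is no reading.
- camera_info(name): a dict with "fx", "fy", "cx", "cy" (pixels), "rvec" (rotation vector, rad) and "tvec" (3), from world to camera coordinates, as OpenCV has them. Camera axes: x right, y down, z forward; pixel columns grow to the right and rows downward; lengths in m; the calibration is good to about 2 mm. The wrist camera is an equidistant fisheye: a pixel r from the principal point sees the ray r / f radians off the axis. A picture is of the moment at which its call begins: read the wrist's pose just before it. camera_info takes no time and is no camera call; for the wrist camera it gives the pose at the moment of the call.
A pose or a line that the arm cannot do raises robot.PlanningError and nothing moves.
- robot.sign_off(): hands the job in; it is judged then, once.
Trained networks look in the newest picture that a camera, given by its name, has taken for a name from the list of things; names that differ only in an ending like _2 or _b are one class to them, and where a whole thing is asked for, a point or a joint stands for the part that bears it (a point fixed in the world has none). Each returns a list of dicts, best first, with "p" (0 to 1); they miss things now and then, are a little off and sometimes report something else, mostly with a low value. They report only what shows in the picture. A call takes as long as a camera call.
- recognise(camera, query): "pixel" ([row, column] in pixels, amid what is visible of it).
- cut_out(camera, query): "pixels" (420x560 bool, what is visible of it) and "pixel" ([row, column] in pixels, amid what is visible of it).
- tip_of(camera, query): "pixel" ([row, column] in pixels: a listed point, or the origin of a listed thing).
Readings, each from a call of its own:
- readout.get_time(): time.
- readout.get_qpos(): joint angles.
- readout.get_joint_vel(): joint speeds.
- readout.get_effort(): joint torques, N m.
- readout.get_ee_pos(): TCP position.
- readout.get_tool_rot(): TCP orientation.
- readout.get_force(): force on the tool from outside, world axes, zero at the start.
- readout.get_moment(): the same for the moment, N m.
- readout.get_opening(): finger opening in m.
- readout.get_grasp_force(): force on a finger pad.
Only numpy, scipy, OpenCV 4.12 (cv2) and the standard library are available. Lean on these libraries where they do the work, as an engineer would, in place of code of your own. Each camera call takes 0.05 s, during which the arm holds its last target. There are 200 camera calls.

### The job

Put the loose steel beakers away: take the palette knife from its tray and prise the lid of the beaker box up with the blade in the notch at the front, swing the lid open, and lay the knife back in its tray. Nest every loose beaker upright in the two stacks begun inside the box, at most three beakers to a stack; lower each one gently and let go before it wedges - never push it home. Then shut the lid fully, and leave the mug, jar and muffin where they are.

Things in the scene. Friction and masses are not known exactly. Their poses are not given: they have to be found in the camera images.
- box: fixed wooden beaker box, 180 mm deep (its x, front towards the robot at -x) by 276 mm wide (y), walls 10 mm thick and 144 mm high, inside floor at 18 mm; origin at the centre of its underside. The floor has two round wells 48 mm across, bottoms at 6 mm, at x = -4, y = +60 and -60 mm, each holding the foot of a stack. Under the shut lid a stack has room for three beakers
- lid (a joint): angle of the box's lid: 0 shut, grows as the front edge rises, stops at 1.75 leaning back past upright. A plain board 180 x 276 x 10 mm, flush with the box all round, no handle, hinged on the box's back rim (+x). The hinge is stiff (0.3 N m; lifting the front edge takes about 3 N): the lid stays wherever it is left
- lid_hinge (a point): middle of the lid's hinge axis, at the box's back rim, 145 mm above its underside; the axis runs along the box's y
- lid_edge (a point): middle of the lid's front edge, half way up its thickness; it moves with the lid, 180 mm from the hinge
- box_notch (a point): centre of the pry notch at the outer face of the front wall: a gap 90 mm wide and 10 mm high under the shut lid, cut in the wall's top (134 mm above the box's underside) and open into the box. The blade goes in level along the box's +x; the wall's edge is the fulcrum for prising the lid up
- knife: palette knife, 179 mm long: wooden handle 100 by 20 mm and 16 mm thick (from x = -70 to +30 mm), then a stiff flat steel blade 26 mm wide and 3 mm thick with a round end, along its +x; origin on the underside of the handle, 30 mm behind its front end; z up when it lies flat; 0.075 kg
- knife_tip (a point): end of the knife's blade, 109 mm ahead (+x) of the knife's origin and 8 mm above the handle's underside
- knife_grip (a point): point inside the handle at which to grip it across its 20 mm width, 8 mm above the knife's origin
- tray: fixed shallow wooden tray in which the knife lies at the start and belongs, 235 mm (x) by 125 mm (y), rim 18 mm high, walls 5 mm, floor 5 mm; origin at the centre of its underside
- beaker_1: loose on the sideboard (2 to 4 of the 4 are there): tapered double-walled steel beaker, open on top, 72 mm tall, rim 66 and foot 43 mm across, wall 4 mm, 0.07 to 0.12 kg; origin: centre of its underside, z up its axis. Let go in another beaker it rests with its rim 25 to 29 mm above the other's (walls meet, feet do not); pushed on, it wedges. Grip from above round the outside under the rim
- beaker_2: loose on the sideboard (2 to 4 of the 4 are there): tapered double-walled steel beaker, open on top, 72 mm tall, rim 66 and foot 43 mm across, wall 4 mm, 0.07 to 0.12 kg; origin: centre of its underside, z up its axis. Let go in another beaker it rests with its rim 25 to 29 mm above the other's (walls meet, feet do not); pushed on, it wedges. Grip from above round the outside under the rim
- beaker_3: loose on the sideboard (2 to 4 of the 4 are there): tapered double-walled steel beaker, open on top, 72 mm tall, rim 66 and foot 43 mm across, wall 4 mm, 0.07 to 0.12 kg; origin: centre of its underside, z up its axis. Let go in another beaker it rests with its rim 25 to 29 mm above the other's (walls meet, feet do not); pushed on, it wedges. Grip from above round the outside under the rim
- beaker_4: loose on the sideboard (2 to 4 of the 4 are there): tapered double-walled steel beaker, open on top, 72 mm tall, rim 66 and foot 43 mm across, wall 4 mm, 0.07 to 0.12 kg; origin: centre of its underside, z up its axis. Let go in another beaker it rests with its rim 25 to 29 mm above the other's (walls meet, feet do not); pushed on, it wedges. Grip from above round the outside under the rim
- base_left: beaker that stands from the start in the well in the left half of the box's floor (+y), the foot of a stack: same form as the loose ones, 0.11 kg
- base_right: beaker that stands from the start in the well in the right half of the box's floor (-y), the foot of a stack: same form as the loose ones, 0.11 kg
- mug: green mug, 79 mm across and 98 mm tall, a bystander; origin at the centre of its underside
- jam_jar: jam jar, 60 mm across and 70 mm tall, a bystander; origin at the centre of its underside
- muffin: muffin in a fluted case, 80 mm across and 57 mm tall, a bystander; origin at the centre of its underside

How it is judged:
By the outcome, as a careful person would: the job done as asked, in the order asked, and still so for the second after the job is handed in, with the robot touching nothing.
Of beaker_1, beaker_2, beaker_3, beaker_4 only 2 to 4 are there at a start; the rules pass over those that are not, and their reading is None.
At some moment in a run one of beaker_1, beaker_2, beaker_3, beaker_4 may be knocked a few centimetres aside while the robot is not near it.
It also fails if it takes over 210 s, if anything falls off the work surface, if the arm or the gripper's body presses on something with over 40 N, if the wrist force passes 120 N, or if a joint passes its speed limit or range.

## Working session

There is one attempt and no reset: what is moved stays moved. The work goes in short steps, each a Python script; the robot and the scene stay as the last script left them, time stands still between calls to the robot, and variables do not carry over. Pictures are saved under pics/ and viewed, at most 14 in all, crops included, and the job is handed in when it is done.

```bash
ls; mkdir -p pics
cat > h.py <<'E'
import numpy as np, cv2
from rig import robot, grab_frame, camera_info, recognise, cut_out, tip_of, readout
def cam(n):
    c=camera_info(n); R=cv2.Rodrigues(np.array(c['rvec'],float))[0]; return c,R,np.array(c['tvec'],float).ravel()
def cloud(n,depth):
    "world xyz per pixel for pinhole cameras"
    c,R,t=cam(n); v,u=np.mgrid[0:420,0:560]
    P=np.stack([(u-c['cx'])/c['fx']*depth,(v-c['cy'])/c['fy']*depth,depth],-1)
    return (P-t)@R
def onplane(n,pix,z):
    c,R,t=cam(n); r,k=pix
    d=R.T@np.array([(k-c['cx'])/c['fx'],(r-c['cy'])/c['fy'],1]); o=-R.T@t
    return o+d*(z-o[2])/d[2]
def save(n,img): cv2.imwrite('pics/'+n,img[:,:,::-1])
E
python3 - <<'E'
from h import *
for n in ('scene','top'):
    im,d=grab_frame(n); save(n+'0.png',im); W=cloud(n,d)
    c,R,t=cam(n); print(n,'cam at',-R.T@t, c['fx'])
    for q in ('beaker_1','base_left','box','lid','knife','tray','mug','jam_jar','muffin'):
        for r in cut_out(n,q)[:5]:
            m=r['pixels']&(d>0); P=W[m]
            if len(P): print(q,round(r['p'],2),np.round(r['pixel']),m.sum(),'med',np.median(P,0).round(3),'min',np.percentile(P,2,axis=0).round(3),'max',np.percentile(P,98,axis=0).round(3))
    for q in ('lid_hinge','lid_edge','box_notch','knife_tip','knife_grip','knife','box','tray'):
        print(q,[(round(r['p'],2),np.round(r['pixel'],1)) for r in tip_of(n,q)[:2]])
print(readout.get_time())
E
```

```text
pics
rig.py
scene cam at [ 0.17916521 -0.66582304  0.98335557] 413.1662092053779
beaker_1 0.88 [329. 297.] 661 med [ 0.439 -0.212  0.043] min [ 0.406 -0.254 -0.001] max [ 0.465 -0.162  0.072]
beaker_1 0.57 [239. 238.] 507 med [0.417 0.128 0.045] min [ 0.386  0.089 -0.003] max [0.46  0.177 0.071]
beaker_1 0.56 [209. 237.] 338 med [0.465 0.232 0.047] min [0.437 0.208 0.011] max [0.491 0.269 0.07 ]
beaker_1 0.51 [160. 271.] 667 med [0.663 0.397 0.065] min [0.626 0.377 0.007] max [0.703 0.455 0.097]
box 0.97 [247. 321.] 8444 med [ 0.585 -0.076  0.152] min [ 0.515 -0.166  0.005] max [0.698 0.103 0.157]
lid 0.75 [233. 322.] 5133 med [ 0.605 -0.044  0.154] min [ 0.521 -0.162  0.147] max [0.698 0.106 0.157]
knife 0.75 [182. 226.] 311 med [0.471 0.406 0.014] min [0.401 0.386 0.001] max [0.566 0.444 0.022]
tray 0.91 [188. 229.] 1577 med [0.486 0.392 0.004] min [ 0.372  0.322 -0.002] max [0.601 0.478 0.018]
mug 0.72 [158. 272.] 739 med [0.658 0.4   0.063] min [0.607 0.377 0.003] max [0.703 0.456 0.097]
jam_jar 0.84 [324. 352.] 728 med [ 0.567 -0.27   0.065] min [ 0.546 -0.291 -0.002] max [ 0.60
[... 1492 characters left out ...]
min [0.615 0.383 0.001] max [0.708 0.475 0.1  ]
jam_jar 0.69 [214. 390.] 484 med [ 0.578 -0.248  0.069] min [ 0.553 -0.282  0.013] max [ 0.607 -0.227  0.074]
muffin 0.79 [176. 393.] 555 med [ 0.686 -0.264  0.046] min [ 0.655 -0.3    0.02 ] max [ 0.722 -0.233  0.055]
muffin 0.2 [213. 391.] 466 med [ 0.578 -0.248  0.068] min [ 0.553 -0.279  0.014] max [ 0.607 -0.227  0.074]
lid_hinge [(0.79, array([161.2, 311. ]))]
lid_edge [(0.9, array([229.3, 318.5]))]
box_notch [(0.72, array([234.3, 317.7])), (0.59, array([231.8, 318.6]))]
knife_tip [(0.57, array([216.7, 162.9]))]
knife_grip [(0.89, array([253.2, 161. ]))]
knife [(0.88, array([254.9, 159.8]))]
box []
tray [(0.65, array([246.8, 164.2]))]
1.8
```

View pics/top0.png

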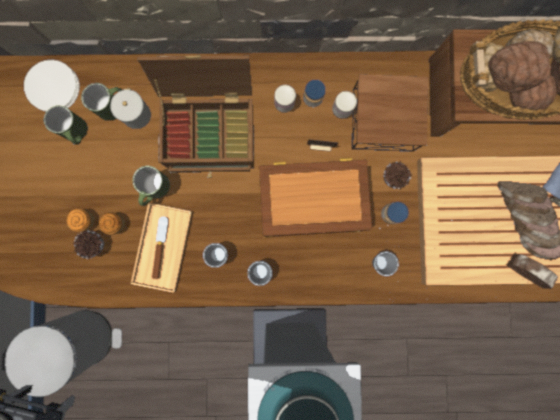

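View pics/scene0.png

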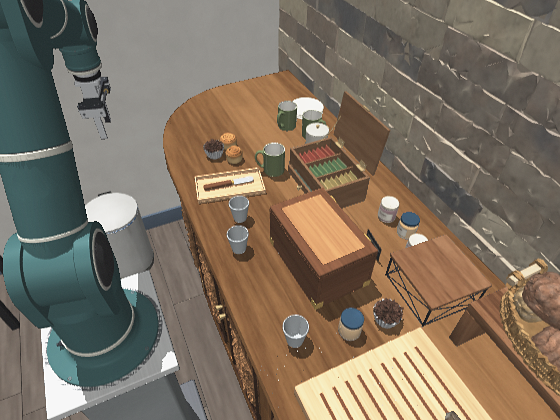

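Run:
```python
from h import *
for n in ('scene','top'):
    im,d=grab_frame(n); W=cloud(n,d)
    r=cut_out(n,'lid')[0]; m=r['pixels']&(d>0)&(abs(W[...,2]-.155)<.006)
    P=W[m][:,:2].astype(np.float32); rect=cv2.minAreaRect(P); print(n,'lid',rect, W[m][:,2].mean())
    m=(W[...,2]>-.01)&(W[...,2]<.03)&(abs(W[...,0]-.49)<.16)&(abs(W[...,1]-.4)<.1)&(W[...,2]>.011)
    r=cut_out(n,'knife')[0]; mk=r['pixels']&(d>0); P=W[mk]; P=P[P[:,2]>.009]
    rect=cv2.minAreaRect(P[:,:2].astype(np.float32)); print('knife',rect, np.percentile(P[:,2],[5,50,95]))
    b=im[mk]; 
    for q,z in (('knife_tip',.013),('knife_grip',.013),('knife',.005),('lid_edge',.149),('lid_hinge',.145),('box_notch',.139),('tray',0)):
        for r in tip_of(n,q)[:1]: print(q,onplane(n,r['pixel'],z).round(4))
    for r in cut_out(n,'beaker_1')[:4]:
        m=cv2.dilate(r['pixels'].astype(np.uint8),np.ones((5,5)))>0
        P=W[m&(d>0)]; P=P[(P[:,2]>.066)&(P[:,2]<.080)]
        # circle fit radius 31 on rim annulus
        from scipy.optimize import least_squares
        s=least_squares(lambda c:np.hypot(*(P[:,:2]-c).T)-.031,P[:,:2].mean(0),loss='soft_l1',f_scale=.002)
        print('beaker',len(P),s.x.round(4),P[:,2].mean())
```

```text
scene lid ((0.6114026308059692, -0.025753557682037354), (0.18503783643245697, 0.27669933438301086), 2.577622413635254) 0.1540364259402371
knife ((0.4846733808517456, 0.4058300256729126), (0.030280686914920807, 0.17017914354801178), 81.50757598876953) [0.00993265 0.01523198 0.02071373]
knife_tip [0.57  0.397 0.013]
knife_grip [0.4706 0.3931 0.013 ]
knife [0.4702 0.4078 0.005 ]
lid_edge [ 0.5237 -0.0195  0.149 ]
lid_hinge [ 0.7113 -0.0201  0.145 ]
box_notch [ 0.5188 -0.0381  0.139 ]
tray [0.4901 0.3997 0.    ]
beaker 69 [0.4646 0.2384] 0.069029688375854
beaker 126 [ 0.435  -0.2246] 0.06952405218772835
beaker 77 [0.4148 0.1183] 0.06931285159049909
beaker 319 [ 0.5607 -0.1169] 0.07295497560990082Traceback (most recent call last):
  File "<stdin>", line 4, in <module>
IndexError: list index out of range
```

The scene shows three loose beakers: at top-image rows/cols (254,215), (272,259) and (264,384). The box is shut at (198,312), yawed slightly. The knife lies in the tray with its blade pointing away from the robot, tip about (217,163). Next I'll refine the poses from both views and check that the planned poses are reachable.

Run:
```python
from h import *
from scipy.optimize import least_squares
for n in ('scene','top'):
    im,d=grab_frame(n); W=cloud(n,d)
    m=(d>0)&(abs(W[...,2]-.155)<.005)&(abs(W[...,0]-.61)<.13)&(abs(W[...,1]+.02)<.17)
    k,l,st,c=cv2.connectedComponentsWithStats(m.astype(np.uint8)); i=1+st[1:,4].argmax(); m=l==i
    print(n,'lid',cv2.minAreaRect(W[m][:,:2].astype(np.float32)),W[m][:,2].mean())
    m=(d>0)&(abs(W[...,0]-.49)<.11)&(abs(W[...,1]-.4)<.06)&(im[...,0]<150)
    k,l,st,c=cv2.connectedComponentsWithStats(m.astype(np.uint8)); i=1+st[1:,4].argmax(); P=W[l==i]
    vx=cv2.fitLine(P[:,:2].astype(np.float32),cv2.DIST_HUBER,0,.01,.01).ravel()
    print('handle',len(P),cv2.minAreaRect(P[:,:2].astype(np.float32)),np.degrees(np.arctan2(vx[1],vx[0])),vx[2:],P[:,2].mean())
    m=(W[...,2]<.01)&(d>0)&(abs(W[...,0]-.5)<.25)&(abs(W[...,1]-.1)<.3); print('table z',np.median(W[m][:,2]))
    for q,z in (('knife_tip',.013),('knife_grip',.013),('knife',.005),('lid_edge',.149),('lid_hinge',.145),('box_notch',.139),('tray',0)):
        for r in tip_of(n,q)[:1]: print(q,onplane(n,r['pixel'],z).round(4))
    for r in cut_out(n,'beaker_1')[:4]:
        m=cv2.dilate(r['pixels'].astype(np.uint8),np.ones((5,5)))>0
        P=W[m&(d>0)]; P=P[(P[:,2]>.066)&(P[:,2]<.080)]
        s=least_squares(lambda c:np.hypot(*(P[:,:2]-c).T)-.031,P[:,:2].mean(0),loss='soft_l1',f_scale=.002)
        print('beaker',len(P),s.x.round(4),P[:,2].mean())
print(readout.get_tool_rot().round(3))
```

```text
scene lid ((0.60968017578125, -0.025227665901184082), (0.18397359549999237, 0.2785187363624573), 3.1107451915740967) 0.15406392659343318
handle 164 ((0.4506547749042511, 0.40874800086021423), (0.021814631298184395, 0.10337454825639725), 83.71709442138672) -6.9030294 [0.438007   0.40584642] 0.014180792599991238
table z -0.002503933189361316
knife_tip [0.565  0.3932 0.013 ]
knife_grip [0.4746 0.3971 0.013 ]
knife [0.4773 0.4005 0.005 ]
lid_edge [ 0.5189 -0.022   0.149 ]
lid_hinge [ 0.6921 -0.0212  0.145 ]
box_notch [ 0.5234 -0.0317  0.139 ]
tray [ 0.4892  0.3931 -0.    ]
beaker 125 [ 0.4351 -0.2243] 0.06901394977710403
beaker 69 [0.4646 0.2388] 0.06886721688112621
beaker 81 [0.4148 0.1187] 0.06911176981716888
top lid ((0.6170913577079773, -0.020976990461349487), (0.18602022528648376, 0.27577877044677734), 2.5486629009246826) 0.15574175858486689
handle 234 ((0.45573458075523376, 0.4119219183921814), (0.016476288437843323, 0.0974021777510643), 81.79715728759766) -8.155733 [0.44133246 0.4122719 ] 0.017878069874764795
table z 0.00041495119437906584
knife_tip [0.5761 0.399  0.013 ]
knife_grip [0.4689 0.3941 0.013 ]
knife [0.4721 0.416  0.005 ]
lid_edge [ 0.5355 -0.0298  0.149 ]
lid_hinge [ 0.6995 -0.0279  0.145 ]
box_notch [0.4916 0.3679 0.139 ]
tray [0.4901 0.393  0.    ]
beaker 105 [0.4195 0.1237] 0.07058402715316582
beaker 111 [ 0.4403 -0.2189] 0.07061577380171255
beaker 105 [0.4694 0.2438] 0.07075034473240811
beaker 94 [0.674  0.4233] 0.07279983459959813
[[-0.968  0.25   0.   ]
 [ 0.25   0.968 -0.   ]
 [-0.    -0.    -1.   ]]
```

```bash
cat >> h.py <<'E'
BOX=np.array([.6134,-.0231]); BYAW=np.radians(2.8)
KG=np.array([.473,.4076,.013]); KYAW=np.radians(-7.6); KOFF=.0155
def Rz(a): c,s=np.cos(a),np.sin(a); return np.array([[c,-s,0],[s,c,0],[0,0,1]])
def box(x,y,z): return np.r_[BOX,0]+Rz(BYAW)@np.array([x,y,z])
SGN=1
def kpose(tip,phi,yaw,sgn=None):
    "TCP pose with the held knife's tip at tip, pitched up by phi"
    sgn=sgn or SGN
    c,s=np.cos(phi),np.sin(phi); Q=Rz(yaw)
    kx=Q@[c,0,s]; tz=Q@[s,0,-c]; tx=sgn*kx
    R=np.stack([tx,np.cross(tz,tx),tz],1)
    return np.asarray(tip)-.109*kx-KOFF*tz, R
D=np.radians
def prypoint(s,phi,n=.0025): return box(-.09+s*np.cos(phi)-n*np.sin(phi),0,.134+s*np.sin(phi)+n*np.cos(phi))
def arcpoint(th,r=.13): return box(.09-r*np.cos(th),0,.1435+r*np.sin(th))
def phi_of(th): return D(np.interp(th,[.32,.8,1.6,1.75],[42,30,5,0]))
def plan():
    L=[(box(-.13,0,.1385),0),(box(-.045,0,.1385),0)]
    L+=[(prypoint(.045,D(p),.0045-.002*p/42),D(p)) for p in (8,16,24,32,42)]
    L+=[(prypoint(s,D(42)),D(42)) for s in (.06,.074)]
    L+=[(arcpoint(t),phi_of(t)) for t in (.4,.55,.7,.85,1,1.15,1.3,1.45,1.6,1.72)]
    return L
E
python3 - <<'E'
from h import *
for sg in (1,-1):
    kt=KG+.109*np.r_[np.cos(KYAW),np.sin(KYAW),0]
    for tip,ph,yw in [(kt+[0,0,.1],0,KYAW),(kt,0,KYAW)]+[(t,p,BYAW) for t,p in plan()]:
        p,R=kpose(tip,ph,yw,sg); q=robot.ik(p,R); print(sg,np.round(tip,3),p.round(3),round(float(ph),2),None if q is None else np.round(q,2))
E
```

```text
1 [0.581 0.393 0.113] [0.473 0.408 0.128] 0.0 [-1.23  0.6   0.65  1.72 -0.43  0.97 -2.12]
1 [0.581 0.393 0.013] [0.473 0.408 0.028] 0.0 [-1.19  0.74  0.59  1.76 -0.55  0.81 -2.03]
1 [ 0.484 -0.029  0.138] [ 0.375 -0.035  0.154] 0.0 [-0.88  0.09  0.94  2.28 -0.1   0.81 -1.4 ]
1 [ 0.568 -0.025  0.138] [ 0.46  -0.031  0.154] 0.0 [-0.84  0.35  1.    2.1  -0.38  0.88 -1.14]
1 [ 0.567 -0.025  0.144] [ 0.457 -0.031  0.145] 0.14 [-0.81  0.23  0.92  2.21 -0.33  0.67 -1.19]
1 [ 0.566 -0.025  0.15 ] [ 0.457 -0.031  0.135] 0.28 [-0.76  0.16  0.84  2.32 -0.34  0.46 -1.19]
1 [ 0.563 -0.026  0.155] [ 0.457 -0.031  0.125] 0.42 [-0.79  0.14  0.86  2.42 -0.62  0.25 -0.9 ]
1 [ 0.56  -0.026  0.16 ] [ 0.46  -0.031  0.116] 0.56 None
1 [ 0.555 -0.026  0.166] [ 0.464 -0.03   0.105] 0.73 None
1 [ 0.566 -0.025  0.176] [ 0.475 -0.03   0.115] 0.73 None
1 [ 0.577 -0.025  0.185] [ 0.485 -0.029  0.124] 0.73 [ 1.03  0.33 -1.06  2.52  2.56  0.34  2.34]
1 [ 0.584 -0.025  0.194] [ 0.49  -0.029  0.136] 0.7 [ 1.02  0.26 -1.05  2.48  2.45  0.23  2.42]
1 [ 0.593 -0.024  0.211] [ 0.496 -0.029  0.159] 0.63 None
1 [ 0.604 -0
[... 1985 characters left out ...]
4   0.19  2.03]
-1 [ 0.618 -0.023  0.241] [ 0.514 -0.028  0.203] 0.5 [-0.92  0.02  0.96  2.29 -0.17  0.35  1.8 ]
-1 [ 0.633 -0.022  0.253] [ 0.527 -0.027  0.223] 0.41 [-0.9   0.05  0.95  2.18 -0.16  0.52  1.78]
-1 [ 0.65  -0.021  0.262] [ 0.542 -0.027  0.241] 0.33 [-0.8   0.11  0.86  2.07 -0.18  0.67  1.79]
-1 [ 0.669 -0.02   0.269] [ 0.559 -0.026  0.257] 0.25 [-0.72  0.18  0.81  1.95 -0.21  0.82  1.81]
-1 [ 0.688 -0.019  0.273] [ 0.578 -0.025  0.269] 0.17 [-0.66  0.26  0.77  1.83 -0.24  0.97  1.83]
-1 [ 0.707 -0.019  0.273] [ 0.597 -0.024  0.279] 0.09 [-0.59  0.34  0.73  1.71 -0.27  1.1   1.84]
-1 [ 0.723 -0.018  0.272] [ 0.613 -0.023  0.286] 0.02 [-0.53  0.4   0.69  1.61 -0.27  1.21  1.84]
```

```bash
cat >> h.py <<'E'
SGN=-1
def edgepose(th,gap=0,a=.05,extra=.06):
    "blade under the lid's front edge, parallel to the lid (a bit steeper), contact a ahead of the grip"
    E=np.array([.09-.18*np.cos(th)-.001*np.sin(th), .145+.18*np.sin(th)-.001*np.cos(th)])
    ps=th+extra; k=np.array([np.cos(ps),-np.sin(ps)]); n=np.array([-np.sin(ps),-np.cos(ps)]) # n: below the blade
    c=E+n*(.0015+gap)+k*(.109-a); return box(c[0],0,c[1]),-ps
def phi_of(th): return D(np.interp(th,[.9,1.6,1.75],[18,4,0]))
PRY=[(prypoint(.045,D(p),.0045-.002*p/20),D(p)) for p in (7,14,20)]+[(prypoint(s,D(20)),D(20)) for s in (.06,.074)]
UNDER=[(box(-.025,0,.1385),0),edgepose(.16,.008)]
LIFT=[edgepose(t) for t in np.arange(.16,.95,.1)]
AWAY=[edgepose(.86,.02),edgepose(.86,.02,a=.125)]
PUSH=[(arcpoint(.7)+[-.02,0,0],D(18))]+[(arcpoint(t),phi_of(t)) for t in np.arange(.8,1.75,.1)]
E
python3 - <<'E'
from h import *
for nm,L in (('pry',PRY),('under',UNDER),('lift',LIFT),('away',AWAY),('push',PUSH)):
    for tip,ph in L:
        p,R=kpose(tip,ph,BYAW); q=robot.ik(p,R); print(nm,np.round(tip,3),p.round(3),round(float(ph),2),None if q is None else np.round(q,2))
# pick the knife
global_tip=KG+.109*np.r_[np.cos(KYAW),np.sin(KYAW),0]
p,R=kpose(global_tip,0,KYAW)
robot.gripper_to(.06)
robot.move_ptp(p+[0,0,.10],R)
robot.move_linear(p+[0,0,.02]); print('down',robot.move_linear(p,velocity=.04,threshold=8))
print(readout.get_ee_pos(),p)
robot.gripper_to(0); print('open',readout.get_opening(),readout.get_grasp_force())
robot.move_linear(p+[0,0,.15],velocity=.1); print(readout.get_opening(),readout.get_time())
for n in ('top','scene'):
    im,d=grab_frame(n); save('k_'+n+'.png',im)
    c,Rc,t=cam(n); r=tip_of(n,'knife_tip'); tp=global_tip+[0,0,.15]; x=Rc@tp+t
    print(n,'tip exp',(c['fy']*x[1]/x[2]+c['cy'],c['fx']*x[0]/x[2]+c['cx']),'seen',[(round(i['p'],2),i['pixel']) for i in r[:2]])
    r=cut_out(n,'knife')
    if r: m=r[0]['pixels']&(d>0); P=cloud(n,d)[m]; print(np.percentile(P,[2,50,98],axis=0).round(3))
E
```

```text
pry [ 0.568 -0.025  0.143] [ 0.458 -0.031  0.145] 0.12 [-0.64  0.21  0.72  2.2  -0.24  0.68  1.85]
pry [ 0.566 -0.025  0.148] [ 0.457 -0.031  0.137] 0.24 [-0.62  0.15  0.68  2.29 -0.25  0.5   1.87]
pry [ 0.565 -0.025  0.152] [ 0.457 -0.031  0.129] 0.35 [-0.45  0.12  0.49  2.36 -0.25  0.34  1.88]
pry [ 0.579 -0.025  0.157] [ 0.471 -0.03   0.134] 0.35 [-0.44  0.13  0.49  2.33 -0.26  0.36  1.87]
pry [ 0.592 -0.024  0.162] [ 0.485 -0.029  0.139] 0.35 [-0.44  0.15  0.48  2.3  -0.26  0.37  1.88]
under [ 0.588 -0.024  0.138] [ 0.48  -0.03   0.154] 0.0 [-0.58  0.3   0.67  2.05 -0.25  0.86  1.86]
under [ 0.581 -0.025  0.151] [ 0.478 -0.03   0.189] -0.22 [-0.51  0.38  0.62  1.87 -0.2   1.18  1.82]
lift [ 0.583 -0.025  0.158] [ 0.48  -0.03   0.197] -0.22 [-0.51  0.37  0.62  1.86 -0.19  1.2   1.81]
lift [ 0.585 -0.025  0.17 ] [ 0.486 -0.029  0.219] -0.32 [-0.47  0.42  0.59  1.76 -0.18  1.35  1.81]
lift [ 0.588 -0.024  0.182] [ 0.495 -0.029  0.241] -0.42 [-0.42  0.47  0.55  1.65 -0.17  1.5   1.8 ]
lift [ 0.592 -0.024  0.193] [ 0.505 -0.028  0.261] -0.52 [-0.37  0.53  0.51  1.54 -0.16  1.65  1.8 ]
[... 1341 characters left out ...]
7  1.83]
push [ 0.707 -0.019  0.273] [ 0.597 -0.024  0.281] 0.07 [-0.58  0.35  0.73  1.69 -0.26  1.13  1.84]
push [ 0.72  -0.018  0.272] [ 0.611 -0.023  0.285] 0.02 [-0.53  0.4   0.7   1.62 -0.27  1.2   1.84]
down False
[0.47305803 0.40756502 0.02846218] [0.473  0.4076 0.0285]
open 0.02016876451160256 29.951073825359344
0.01941305929319248 9.1667
top tip exp (np.float64(211.94934894798772), np.float64(149.53792264004898)) seen [(0.77, [212.5, 148.3])]
[[0.41  0.386 0.16 ]
 [0.531 0.402 0.165]
 [0.573 0.417 0.173]]
scene tip exp (np.float64(143.23622426258862), np.float64(252.7628772095892)) seen [(0.64, [144.9, 253.6])]
[[ 0.401  0.382 -0.001]
 [ 0.487  0.402  0.163]
 [ 0.573  0.605  0.171]]
```

```bash
cat >> h.py <<'E'
LIFT=[edgepose(t) for t in np.arange(.16,.67,.1)]
AWAY=[edgepose(.64,.015),edgepose(.64,.02,a=.125)]
def kmove(tip,phi,v=.06,th=None):
    p,R=kpose(tip,phi,BYAW); return robot.move_linear(p,velocity=v,frame=R,threshold=th)
def lid_angle(n='top'):
    "lid angle from points above/over the box well clear of the walls (box y within 0.1)"
    im,d=grab_frame(n); W=cloud(n,d)[d>0]; B=(W-np.r_[BOX,0])@Rz(BYAW)
    B=B[(abs(B[:,1])<.12)&(B[:,2]>.15)&(abs(B[:,0])<.15)]
    return np.percentile(np.arctan2(B[:,2]-.15,.09-B[:,0]),[10,50,90]).round(3) if len(B)>20 else None
E
python3 - <<'E'
from h import *
p,R=kpose(box(-.15,0,.25),0,BYAW); robot.move_ptp(p,R)
kmove(box(-.12,0,.1385),0,.1)
print('f0',readout.get_force().round(1))
print('ins',kmove(box(-.045,0,.1385),0,.05,8),readout.get_force().round(1))
for t,ph in PRY: kmove(t,ph,.04); print(readout.get_force().round(1),readout.get_moment().round(2),readout.get_opening())
im,d=grab_frame('scene'); save('pry.png',im[120:320,200:440].repeat(2,0).repeat(2,1)); print(readout.get_time())
E
```

```text
f0 [-0.5  0.3 -1. ]
ins False [ 0.5 -0.4 -0.1]
[ 0.  -0.6 -0.8] [-0.04  0.15 -0.  ] 0.019760367391580023
[-0.2  0.4  1.5] [-0.02  0.34  0.04] 0.01930795238996152
[-3.  -0.9  2.2] [-0.01  0.52  0.01] 0.01986811213672239
[-6.8 -0.   4.1] [-0.    1.41  0.05] 0.01946903403406897
[-7.4 -1.3  4. ] [0.05 1.65 0.02] 0.0196059491139262
16.2917
```

View pics/pry.png

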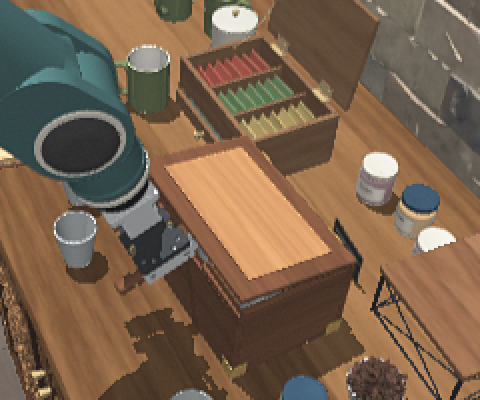

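The lid is prised up with the blade under it: a gap shows along the side at crop row 270. Next I'll measure the angle, then go under the front edge and lift.

Run:
```python
from h import *
print('angle',lid_angle('scene'),lid_angle('top'))
for t,ph in UNDER: print(kmove(t,ph,.05,10),readout.get_force().round(1))
print('angle',lid_angle('scene'))
for t,ph in LIFT: kmove(t,ph,.05); print(readout.get_force().round(1),readout.get_opening(),lid_angle('scene'))
im,d=grab_frame('scene'); save('lift.png',im[80:320,200:440].repeat(2,0).repeat(2,1)); print(readout.get_time())
```

```text
angle [0.138 0.168 0.294] [0.155 0.205 0.44 ]
True [-0.2 -0.2 -1.4]
False [-0.8 -0.7  0.1]
angle [0.159 0.77  1.161]
[-1.1  0.6 -0.7] 0.019800471385588422 [0.191 0.803 1.173]
[ 0.4  0.7 -0.6] 0.02003305902674242 [0.287 1.001 1.251]
[-0.5  0.4 -0. ] 0.019692521793770953 [0.386 1.111 1.332]
[-0.5  0.4 -0.8] 0.019214298415988783 [0.49  1.166 1.413]
[ 0.3  0.2 -1.2] 0.01983768450077164 [0.594 1.215 1.497]
[ 0.4 -0.5 -1.6] 0.019841126297215097 [0.705 1.256 1.569]
21.425
```

View pics/lift.png

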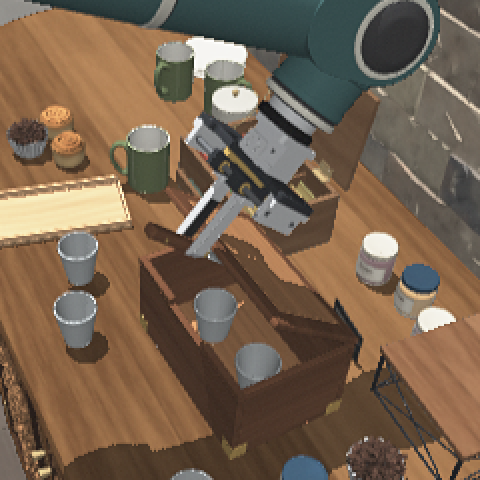

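The lid is lifted to about 0.66 rad and both base beakers are visible inside (crop about (315,215) and (365,258)). Next I'll withdraw the blade and push the lid over with the tip.

Run:
```python
from h import *
for t,ph in AWAY: kmove(t,ph,.1)
print(readout.get_force().round(1))
kmove(box(-.13,0,.20),D(18),.12)
kmove(arcpoint(.48),D(18),.08)
for t in np.arange(.65,1.73,.1):
    kmove(arcpoint(t),phi_of(t),.06); print(round(t,2),readout.get_force().round(1),readout.get_opening())
kmove(arcpoint(1.74,.13),0,.06)
kmove(box(0,0,.275),0,.1)
im,d=grab_frame('scene'); save('open.png',im[80:320,200:440].repeat(2,0).repeat(2,1)); print(readout.get_time())
```

```text
[-0.   0.2 -1.4]
0.65 [ 0.   0.  -0.5] 0.019526325651986007
0.75 [ 0.2  0.8 -1.7] 0.020057544977277523
0.85 [ 0.8  0.7 -0.5] 0.01965796667914416
0.95 [-0.2 -0.9 -1.5] 0.019797426461843456
1.05 [-0.4 -0.   0.5] 0.019772919707732813
1.15 [ 0.5 -0.  -0.5] 0.019701073829053718
1.25 [-0.  -0.6 -1. ] 0.019564568234969958
1.35 [-0.4  0.4 -0.4] 0.019709963146753755
1.45 [ 0.   0.3 -0.7] 0.01971466571666389
1.55 [-0.2 -0.1 -1.1] 0.019042153526742257
1.65 [ 0.3  0.1 -0.7] 0.019459100800217916
31.7333
```

View pics/open.png

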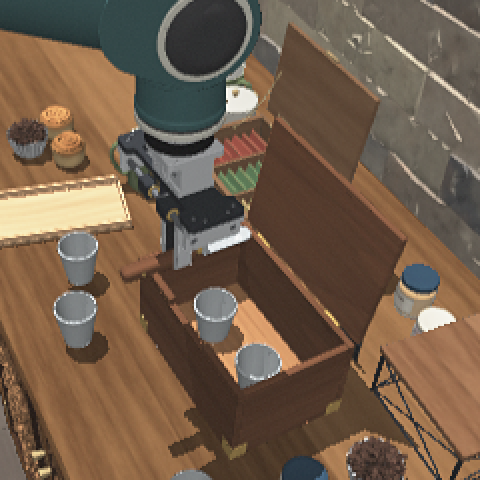

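The lid is open past upright and the knife still level in the grip. Next I'll lay the knife back in the tray, then look at the beakers.

```bash
cat >> h.py <<'E'
from scipy.optimize import least_squares
def rims(n,z0=.072,tol=.007,q='beaker_1'):
    im,d=grab_frame(n); W=cloud(n,d); out=[]
    for r in cut_out(n,q):
        m=cv2.dilate(r['pixels'].astype(np.uint8),np.ones((5,5)))>0
        P=W[m&(d>0)]; P=P[abs(P[:,2]-z0)<tol]
        if len(P)<25: continue
        s=least_squares(lambda c:np.hypot(*(P[:,:2]-c).T)-.031,P[:,:2].mean(0),loss='soft_l1',f_scale=.002)
        out.append((round(r['p'],2),s.x.round(4),round(float(np.percentile(P[:,2],90)),4),len(P),round(s.cost*1e4,3)))
    return out
E
python3 - <<'E'
from h import *
tip=KG+.109*np.r_[np.cos(KYAW),np.sin(KYAW),0]
p,R=kpose(tip,0,KYAW)
kmove(box(-.1,0,.28),0,.15)
robot.move_ptp(p+[0,0,.15],R)
for n in ('top','scene'):
    grab_frame(n); c,Rc,t=cam(n); x=Rc@(tip+[0,0,.15])+t
    print(n,'exp',np.round((c['fy']*x[1]/x[2]+c['cy'],c['fx']*x[0]/x[2]+c['cx']),1),'seen',[(round(i['p'],2),i['pixel']) for i in tip_of(n,'knife_tip')[:1]])
robot.move_linear(p+[0,0,.02],velocity=.15)
print(robot.move_linear(p+[0,0,.0008],velocity=.03,threshold=5),readout.get_ee_pos()-p)
robot.gripper_to(.045); robot.move_linear(p+[0,0,.12],velocity=.15)
robot.gripper_to(.09)
h=p+[-.08,0,.2]
for n in ('top','scene'):
    for r in rims(n): print(n,r)
    for q in('base_left',):
        for r in rims(n,.078,.007,q): print(n,q,r)
im,d=grab_frame('top'); save('top2.png',im); print(readout.get_time())
E
```

```text
top exp [211.9 149.5] seen [(0.69, [213.6, 148.4])]
scene exp [143.2 252.8] seen [(0.66, [143.5, 251.4])]
True [-0.00032812 -0.00017926  0.00029662]
top (0.82, array([0.4693, 0.2435]), 0.0735, 115, np.float64(0.776))
top (0.78, array([0.4195, 0.1237]), 0.0734, 115, np.float64(0.935))
top (0.6, array([ 0.4406, -0.2188]), 0.0733, 118, np.float64(0.791))
top base_left (0.97, array([0.6075, 0.0383]), 0.0795, 112, np.float64(0.896))
scene (0.83, array([0.4145, 0.1182]), 0.0717, 91, np.float64(0.915))
scene (0.81, array([0.4646, 0.2392]), 0.0716, 73, np.float64(0.925))
scene base_left (0.92, array([0.603 , 0.0327]), 0.0774, 97, np.float64(0.779))
38.95
```

View pics/top2.png

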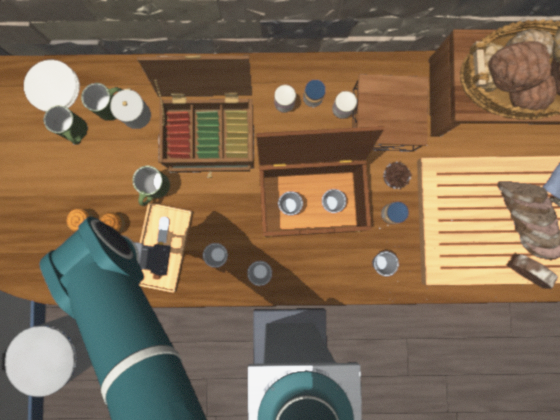

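Knife is back in the tray (top image (245,160)), lid open, and two base beakers show at (204,291) and (201,335). The three loose beakers haven't moved. I'll start with the right-hand beaker.

```bash
cat >> h.py <<'E'
RB=Rz(BYAW)@np.diag([-1.,1.,-1.])
def near(xy,tol=.06,z0=.072,q='beaker_1'):
    "mean rim centre near xy over both cameras (camera bias cancels in the mean)"
    off={'top':np.array([.0024,.0025]),'scene':np.array([-.0024,-.0025])}; L=[]
    for n in ('top','scene'):
        c=[r for r in rims(n,z0,q=q) if np.hypot(*(r[1]-xy))<tol]
        if c: c.sort(key=lambda r:np.hypot(*(r[1]-xy))); L.append(c[0][1]-off[n])
    print('near',xy,np.round(L,4)); return np.mean(L,0) if L else None
def pick(xy):
    robot.gripper_to(.09)
    robot.move_ptp(np.r_[xy,.20],RB); robot.move_linear(np.r_[xy,.1],velocity=.2)
    hit=robot.move_linear(np.r_[xy,.074],velocity=.08,threshold=8)
    robot.gripper_to(.03); print('hit',hit,'open',readout.get_opening(),readout.get_grasp_force())
    robot.move_linear(np.r_[xy,.28],velocity=.2); print('held',readout.get_opening())
def place(xy,rim):
    "rim: height of the rim of the topmost beaker in the stack"
    robot.move_ptp(np.r_[xy,.28],RB); robot.move_linear(np.r_[xy,rim+.002+.04],velocity=.12)
    robot.pause(.3)
    hit=robot.move_linear(np.r_[xy,rim+.002+.0295],velocity=.02,threshold=3)
    print('placed hit',hit,'rim above',readout.get_ee_pos()[2]-.002-rim,readout.get_force().round(1))
    robot.gripper_to(.085); robot.move_linear(np.r_[xy,.28],velocity=.12); print('t',readout.get_time())
E
python3 - <<'E'
from h import *
q=robot.ik(np.r_[.4377,-.2216,.3],RB); print(q)
robot.move_ptp(np.r_[.42,-.13,.30],RB)
R=near(np.array([.611,-.0844]),.03,.078,'base_right'); L=near(np.array([.605,.0355]),.03,.078,'base_left')
b=near(np.array([.4377,-.2216]))
if b is None: b=np.array([.4377,-.2216])
if R is None: R=np.array([.6109,-.0844])
pick(b); place(R,.078)
robot.move_ptp(np.r_[.42,-.05,.30],RB)
for n in('top','scene'): print([x for x in rims(n,.104,.012) if x[1][0]>.5],[x for x in rims(n)])
im,d=grab_frame('scene'); save('p1.png',im[80:380,200:440].repeat(2,0).repeat(2,1))
E
```

```text
[-0.10983658  0.11261776  0.56262528  1.86242685 -0.06475762  1.18452546
  2.09401683]
near [ 0.611  -0.0844] [[ 0.6101 -0.082 ]
 [ 0.6102 -0.0827]]
near [0.605  0.0355] [[0.6052 0.0358]
 [0.6046 0.0353]]
near [ 0.4377 -0.2216] [[ 0.4377 -0.2215]
 [ 0.4376 -0.222 ]]
hit False open 0.06415055988187975 30.00071479473263
held 0.0640915250644046
placed hit False rim above 0.02949605867356024 [ 0.   0.2 -1.1]
t 50.7083
[(0.81, array([ 0.6122, -0.0791]), 0.1077, 144, np.float64(1.525))] [(0.94, array([ 0.6092, -0.0758]), 0.0782, 85, np.float64(4.144)), (0.71, array([0.4695, 0.2435]), 0.0742, 113, np.float64(0.818)), (0.66, array([0.3718, 0.1031]), 0.0735, 113, np.float64(0.75))]
[] [(0.94, array([0.4647, 0.2385]), 0.0718, 63, np.float64(0.727)), (0.88, array([ 0.606 , -0.0882]), 0.078, 145, np.float64(5.992)), (0.74, array([0.3664, 0.0974]), 0.0718, 91, np.float64(0.83))]
```

View pics/p1.png

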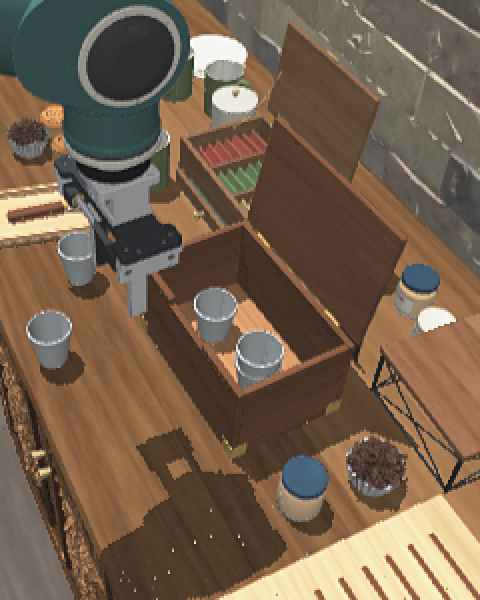

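The first beaker is nested upright in the right stack. The nearer left-hand beaker was knocked to about (0.369, 0.100). I'll pick it from there for the left stack.

Run:
```python
from h import *
b=near(np.array([.369,.100]),.08)
q=robot.ik(np.r_[b,.074],RB); print(q)
pick(b); place(np.array([.6049,.0356]),.078)
b=near(np.array([.467,.2412]),.07); print(b)
pick(b)
robot.move_ptp(np.r_[.45,-.12,.30],RB)
for n in('top','scene'): print([x for x in rims(n,.104,.012) if x[1][0]>.5])
im,d=grab_frame('scene'); save('p2.png',im[80:380,200:440].repeat(2,0).repeat(2,1))
```

```text
near [0.369 0.1  ] [[0.3694 0.1006]
 [0.3689 0.1   ]]
[-0.58513011  0.24738347  0.26446137  2.3178385  -0.11569288  0.5877328
  1.38771163]
hit False open 0.06428492191276794 30.001071989536285
held 0.06369892484049706
placed hit False rim above 0.029474146307403484 [ 0.1  0.3 -1.1]
t 61.65
near [0.467  0.2412] [[0.467  0.241 ]
 [0.4671 0.241 ]]
[0.46705 0.241  ]
hit False open 0.06383561238494603 30.000462199095637
held 0.06430546467942076
[(0.95, array([0.6073, 0.0385]), 0.1067, 149, np.float64(1.698)), (0.6, array([ 0.6122, -0.0792]), 0.1072, 145, np.float64(1.496))]
[(0.73, array([ 0.6076, -0.0853]), 0.1046, 171, np.float64(1.694))]
```

View pics/p2.png

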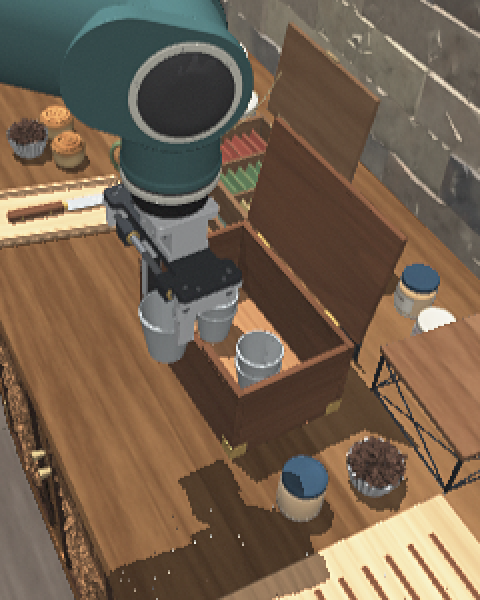

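Two stacks have begun nesting upright and the third beaker is held. I'll place it on the left stack.

Run:
```python
from h import *
place(np.array([.6049,.0358]),.1053)
robot.move_ptp(np.r_[.42,-.13,.32],RB)
for n in('top','scene'): print([x for x in rims(n,.12,.02) if x[1][0]>.5], [x for x in rims(n,.134,.008) if x[1][0]>.5],[x[1] for x in rims(n)])
im,d=grab_frame('top'); save('p3.png',np.vstack([im[110:290,120:420].repeat(2,0).repeat(2,1)]))
W=cloud('top',d); print(readout.get_time())
B=(W[d>0]-np.r_[BOX,0])@Rz(BYAW)
P=B[(B[:,2]>.17)&(B[:,0]>.05)&(B[:,0]<.17)&(abs(B[:,1])<.13)]; print('lid',np.percentile(np.arctan2(P[:,2]-.145,.09-P[:,0]),[10,50,90]))
```

```text
placed hit False rim above 0.029477933158388953 [ 0.9 -0.4 -1.1]
t 72.65
[(0.92, array([0.6064, 0.0388]), 0.1328, 256, np.float64(6.855)), (0.59, array([ 0.6125, -0.0796]), 0.1078, 104, np.float64(0.566))] [(0.75, array([0.6075, 0.0381]), 0.134, 118, np.float64(0.819))] [array([ 0.6085, -0.0755]), array([0.5815, 0.036 ])]
[(0.84, array([ 0.6077, -0.0855]), 0.1054, 100, np.float64(2.164)), (0.67, array([0.6041, 0.0353]), 0.1101, 41, np.float64(0.809)), (0.62, array([0.6006, 0.034 ]), 0.1294, 188, np.float64(3.141))] [(0.53, array([0.6025, 0.0329]), 0.1313, 50, np.float64(0.566))] [array([ 0.6065, -0.0884])]
74.2917
lid [1.73168784 1.74024016 1.76333145]
```

View pics/p3.png

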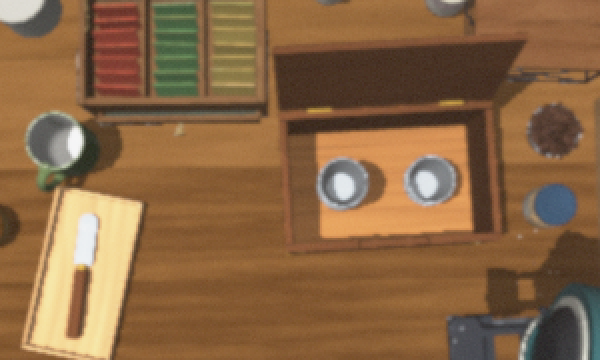

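All three beakers are nested: the left stack has three (rim about 132 mm) and the right has two. The knife is in its tray and the bystanders are in place. Last step is shutting the lid, by pulling it forward from behind with closed fingertips and then pressing the front down.

```bash
cat >> h.py <<'E'
def shutpoint(th,r=.14,lead=0):
    x=.09-r*np.cos(th)+(.009+lead)*np.sin(th)+.008; z=.145+r*np.sin(th)+(.009+lead)*np.cos(th)
    if th>np.pi/2: x=.09-.18*np.cos(th)+.009+.008+lead
    return box(x,0,z+.022)
E
python3 - <<'E'
from h import *
path=[shutpoint(t) for t in np.arange(1.7,-.01,-.1)]
pre=[box(-.05,0,.46),box(.17,0,.46),box(.17,0,.305)]
print([robot.ik(p,RB) is not None for p in pre+path])
robot.gripper_to(0)
robot.move_ptp(pre[0],RB); robot.move_linear(pre[1],velocity=.2)
print(robot.move_linear(pre[2],velocity=.12,threshold=6))
for i,p in enumerate(path[:-2]):
    robot.move_linear(p,velocity=.07); f=readout.get_force().round(1)
    if i%3==0: print(i,f)
print(readout.get_time())
im,d=grab_frame('scene'); save('shut1.png',im[80:320,200:440].repeat(2,0).repeat(2,1))
E
```

```text
[True, True, True, True, True, True, True, True, True, True, True, True, True, True, True, True, True, True, True, True, True]
False
0 [ 0.3  0.3 -0.3]
3 [ 0.1 -0.8  0.4]
6 [-0.4 -0.5 -0.9]
9 [0.3 0.1 0.8]
12 [ 0.   0.6 -0.8]
15 [ 0.1 -0.1  0.4]
85.3167
```

View pics/shut1.png

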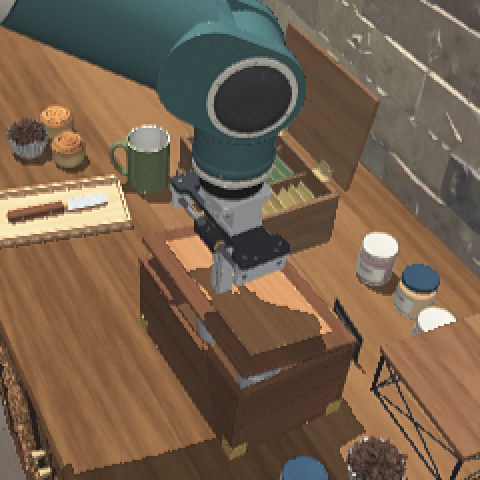

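The lid is nearly closed, at about 0.2 rad, with the fingertips on top. I'll press it shut at the front under a force threshold, then retreat and check.

Run:
```python
from h import *
robot.move_linear(shutpoint(.1),velocity=.05); robot.move_linear(shutpoint(.04),velocity=.05)
print(robot.move_linear(shutpoint(0)-[0,0,.006],velocity=.02,threshold=12),readout.get_ee_pos()[2]-.022,readout.get_force().round(1))
robot.move_linear(shutpoint(0)+[0,0,.12],velocity=.12)
robot.move_ptp(np.array([.40,.25,.35]),RB)
for n in('top','scene'):
    im,d=grab_frame(n); save('fin_'+n+'.png',im[60:360,100:460]); W=cloud(n,d); B=(W[d>0]-np.r_[BOX,0])@Rz(BYAW)
    P=B[(abs(B[:,2]-.155)<.02)&(abs(B[:,0])<.08)&(abs(B[:,1])<.13)]; print(n,'slope',np.polyfit(P[:,0],P[:,2],1).round(4))
print(readout.get_time())
```

```text
True 0.15470495227119294 [-3.6 -0.2 11.8]
top slope [0.002 0.156]
scene slope [-0.0004  0.1542]
88.9917
```

View pics/fin_scene.png

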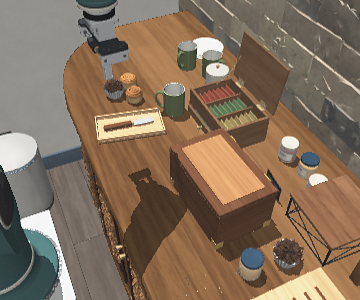

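The lid is level and shut, the knife is in its tray, and the mug, jar and muffin haven't moved.

```bash
python3 -c "
from rig import robot
print(robot.sign_off())"
```

```text
the job is handed in; nothing more can be done
None
```

The job is handed in: all three loose beakers are nested in the box (three in the left stack, two in the right), the lid is shut, the knife is back in its tray, and the mug, jar and muffin were left alone; I got no verdict back.

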